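# Pop a touch-latch parts case and push its lid open

### The job

Open the case with the blue lid so that the circuit board inside can be reached: with the fingertips press the front of the lid down until the push-to-open catch lets go, take the fingers away so that the lid springs ajar by itself, then push the lid up and back until it stands upright and stays open. Leave the yellow lid shut, and do not lift, tip or shove either case or disturb the things standing around.

Things in the scene. Friction and masses are not known exactly. Their poses are not given: they have to be found in the camera images.
- case_blue: loose but heavy (1.4 kg) grey parts case on rubber feet with a blue lid. 124 (x, front to back) x 134 (y) x 70 mm high; origin at the centre of its underside, z up, its front looks along -x. Grey side walls 5 mm thick stand 70 mm high left and right of the lid; the front wall is only 46 mm high, so the lid's front edge is exposed. A round green sensor cap with a circuit board sits inside.
- case_yellow: loose but heavy (1.4 kg) grey parts case on rubber feet with a yellow lid. 124 (x, front to back) x 134 (y) x 70 mm high; origin at the centre of its underside, z up, its front looks along -x. Grey side walls 5 mm thick stand 70 mm high left and right of the lid; the front wall is only 46 mm high, so the lid's front edge is exposed.
- lid_blue (a joint): hinge of the blue lid (119 mm wide, 7 mm thick, slick plastic, no handle), rad. 0 = shut and latched; negative = pressed in (stop at -0.055); positive = open, swinging up and away from the front (stop at 1.75). Released, it springs to about 0.65 and no further. Left above about 1.35 it stays; below that it sinks back to ajar. Opening it takes 1 to 2 N at its front edge.
- lid_blue_hinge (a point): point of the blue case on the hinge axis of its lid (along the far top edge), mid width: 56 mm behind (+x) the case's origin, 72 mm above its underside; does not move with the lid. Axes as the case's.
- lid_blue_press (a point): middle of the round black mark (18 mm across) on top of the blue lid, where it is pressed: mid width, 101 mm in front of the hinge axis, 17 mm behind the lid's front edge, 70 mm above the table when shut; moves with the lid. Pressed about 4 mm down here (4 to 5 N) the catch lets go; the stop is at 5.5 mm. When let go the lid springs ajar.
- lid_yellow (a joint): hinge of the yellow lid (119 mm wide, 7 mm thick, slick plastic, no handle), rad. 0 = shut and latched; negative = pressed in (stop at -0.055); positive = open, swinging up and away from the front (stop at 1.75). Released, it springs to about 0.65 and no further. Left above about 1.35 it stays; below that it sinks back to ajar. Opening it takes 1 to 2 N at its front edge.
- lid_yellow_hinge (a point): point of the yellow case on the hinge axis of its lid (along the far top edge), mid width: 56 mm behind (+x) the case's origin, 72 mm above its underside; does not move with the lid. Axes as the case's.
- lid_yellow_press (a point): middle of the round black mark (18 mm across) on top of the yellow lid, where it is pressed: mid width, 101 mm in front of the hinge axis, 17 mm behind the lid's front edge, 70 mm above the table when shut; moves with the lid. Pressed about 4 mm down here (4 to 5 N) the catch lets go; the stop is at 5.5 mm. When let go the lid springs ajar.
- lid_blue_lip (a point): middle of the front face of the blue lid's front lip (14.5 mm tall, 118 mm from the hinge axis); moves with the lid. Shut, it is 63 mm above the table; ajar, about 135 mm.
- flux_bottle: loose white bottle with red nozzle, 41 mm across, 112 mm tall, standing; origin under its middle. Bystander.
- solder_spool: loose white spool of solder wire, 55 mm across, 38 mm tall, standing on its flange; its middle is 7 mm to -x of its origin on the underside. Bystander.
- screwdriver: loose screwdriver with red handle, 188 mm long (y), 22 mm thick, lying; origin under its middle. Bystander.
- small_cap: loose small green cap, 36 mm across, 29 mm tall; origin under its middle. Bystander.

How it is judged:
By the outcome, as a careful person would: the job done as asked, in the order asked, and still so for the second after the job is handed in, with the robot touching nothing.
It also fails if it takes over 43 s, if anything falls off the work surface, if the arm or the gripper's body presses on something with over 40 N, if the wrist force passes 120 N, or if a joint passes its speed limit or range.

### The arm

A 7-joint arm with a two-finger parallel gripper is mounted at the origin on a cart in front of the work surface, level with it; the furniture and walls round the work are solid. World frame = base frame: x ahead of the robot, y to its left, z up, the work surface at z = 0. Lengths are in m, angles in rad, forces in N, time in s.
With the tool pointing down it reaches from about 0.35 to 0.9 m from the base axis. Payload 8.1 kg.
Tool frame: the origin (TCP) lies on the centre line of the jaws, within the pads' length; the fingertips stand 19 mm ahead of it and the grasp point (between the pads) is the TCP (arm.tip_reach is the distance from the TCP to the fingertips, in m); z points along the fingers, y is the line along which they close (so a half turn about z gives the same grasp; the last joint's range is limited). The gripper opens to 92 mm and grips with 3 to 60 N. Pads are 19 mm wide; open, the fingers measure 130 mm over their backs; the gripper's body (75 mm by 190 mm) begins 47 mm behind the grasp point.
Start: joints at [1.131, 0.434, 0.025, 1.573, -0.012, 1.134, -0.075], TCP at [0.207, -0.59, 0.246] pointing down, gripper open.
Joint ranges: [-2.62, 2.62], [-0.44, 2.09], [-1.27, 1.32], [0.08, 2.57], [-1.32, 4.46], [0.12, 2], [-2.74, 2.74]. Speed limits (rad/s): [2.22, 2.22, 3.01, 3.01, 3.14, 3.14, 3.14].

### API

Orientations are given as a rotation vector (axis times angle).
In Python, from cell import arm gives the robot as it stands.
- The arm moves only by the tool arm_command, never from a script. Its argument "targets" is a list that holds one entry, the list of rows, each a list of 6 numbers: the shift along the tool's x, y, z in m, then the turn, a rotation vector about the tool's x, y, z in rad. A call has 1 to 10 rows; each row shifts and turns the commanded pose from where the row before left it, along the tool's axes as they then stand; what a row does not reach is not made up. A row lasts 1/8 s, in which the tool goes at most 62.5 mm and 10.7 degrees, less where a joint would pass 70% of its speed; a pose out of reach is approached as far as the arm can. A call with a gripper value outside its range is refused whole. "jaw" is the finger opening in m, from 0 to 0.0918, set as the call begins (left out, the last holds). The fingers move at their own pace and stop on an object; "newtons" is the grip in N (left out, the last holds). Time passes only in rows, so rows that do not move let the fingers close. It gives the time, the measured TCP pose, the force, the opening and the grip force at its end, in the units of the state.
- arm.observe(): the state, without advancing time (a new reading comes with each control period).
- arm.get_image(name): name is "scene" or "top" or "wrist"; returns a dict with "pixels" (400x640x3 uint8, red, green, blue), "z_map" (400x640 float32, m along the optical axis (not along the pixel's ray), 0 where there is no reading), "fx", "fy", "cx", "cy" (pixels), "xyz" and "rotation" of the camera in the world; the wrist camera has in their place "T_tool_cam" (4x4, takes a point from camera to tool coordinates, whose origin is the TCP and whose axes are the flange's). Camera axes: x right, y down, z forward; pixel columns grow to the right and rows downward; lengths in m; the calibration is good to about 2 mm. The wrist camera is an equidistant fisheye: a pixel r from the principal point sees the ray r / f radians off the axis. A picture is of the moment at which its call begins: read the wrist's pose just before it.
- arm.sign_off(): hands the job in; it is judged then, once.
The state is a dict: "clock": time; "joints": joint angles; "dq": joint speeds; "joint_efforts": joint torques, N m; "position": TCP position; "ee_rot": TCP orientation; "force": force on the tool from outside, world axes, zero at the start; "ft_torque": the same for the moment, N m; "width": opening from 0.0 (shut) to 1.0 (fully open); "gripper_force": force on a finger pad.
Only numpy, scipy, OpenCV 4.12 (cv2) and the standard library are available. Lean on these libraries where they do the work, as an engineer would, in place of code of your own. Each camera call takes 0.05 s, during which the arm holds its last target. There are 200 camera calls.

## Working session

There is one attempt and no reset: what is moved stays moved. The work goes in short steps, Python scripts to look and compute and a tool call to move; the robot and the scene stay as the last step left them, time stands still between calls to the robot, and variables do not carry over. Pictures are saved under pics/ and viewed, at most 10 in all, crops included, and the job is handed in when it is done.

Besides the shell and the picture viewer there is one more tool, called after "Request:" in YAML: its name, and indented under it one key for each argument. arm_command: Moves the arm, as the interface text tells. Its arguments: {"type":"object","properties":{"targets":{"type":"array","items":{"type":"array","items":{"type":"array","items":{"type":"number"}}}},"jaw":{"type":"number"},"newtons":{"type":"number"}},"required":["targets"]}

```bash
mkdir -p pics; ls; python3 - <<'E'
from cell import arm
import cv2,numpy as np
s=arm.observe();print({k:np.round(v,3) for k,v in s.items()})
for n in("scene","top"):
    i=arm.get_image(n);cv2.imwrite(f"pics/{n}0.png",i["pixels"][:,:,::-1]);np.savez(f"{n}0.npz",**i)
    print(n,i["fx"],i["cx"],i["cy"],i["xyz"],np.round(i["rotation"],3).tolist())
E
```

```text
pics
{'clock': np.float64(0.0), 'joints': array([ 1.131,  0.435,  0.025,  1.574, -0.012,  1.134, -0.075]), 'dq': array([-0.   , -0.001, -0.003,  0.002,  0.   , -0.001, -0.001]), 'joint_efforts': array([-0.0000e+00, -6.6785e+01,  9.8500e-01, -3.1446e+01, -6.1000e-02,
        4.3000e-02,  0.0000e+00]), 'position': array([ 0.206, -0.589,  0.245]), 'ee_rot': array([-3.096e+00, -5.260e-01,  1.000e-03]), 'force': array([-0.545,  0.321,  0.035]), 'ft_torque': array([-0.022,  0.044,  0.038]), 'gripper_force': np.float64(0.0), 'width': np.float64(0.997)}
scene 457.7333327780611 317.51916613181254 196.2344306152795 [0.0392381  0.25917613 0.68351683] [-1.068, 2.397, -1.07]
top 416.25333880038954 318.0992140730186 202.55299621394164 [ 0.32614369 -0.2249989   0.93965895] [-2.165, 2.05, -0.204]
```

View pics/scene0.png

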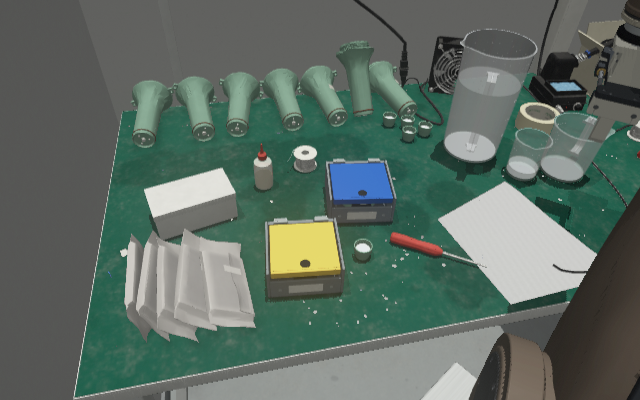

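View pics/top0.png

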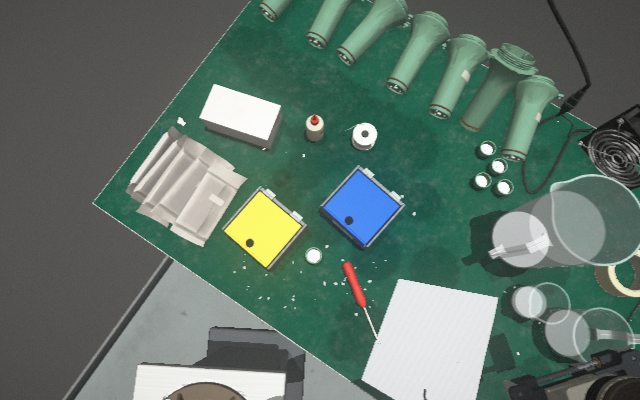

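The scene view shows the blue lid at about (360,183) and the yellow one at (304,248). In the top view the blue lid is at (362,205) with its mark at (348,220), and the hinges are on its upper right side. The yellow case, cap and screwdriver stand in front of the blue case, and the bottle and spool stand behind it.

```bash
cat > h.py <<'E'
import numpy as np,cv2
from scipy.spatial.transform import Rotation as R
def rays(i,uv):
    uv=np.atleast_2d(uv).astype(float)
    d=np.c_[(uv[:,0]-i["cx"])/i["fx"],(uv[:,1]-i["cy"])/i["fy"],np.ones(len(uv))]
    return R.from_rotvec(i["rotation"]).apply(d)
def onplane(i,uv,z):
    d=rays(i,uv);return i["xyz"]+d*((z-i["xyz"][2])/d[:,2])[:,None]
def mask(i,c):
    h=cv2.cvtColor(i["pixels"],cv2.COLOR_RGB2HSV)
    lo,hi={"blue":((108,150,60),(125,255,255)),"yellow":((22,150,90),(35,255,255))}[c]
    return cv2.inRange(h,lo,hi)
def big(m):
    return max(cv2.findContours(m,cv2.RETR_EXTERNAL,cv2.CHAIN_APPROX_NONE)[0],key=cv2.contourArea)
def tri(i,u,j,v):
    a=rays(i,u)[0];b=rays(j,v)[0];s=np.linalg.lstsq(np.c_[a,-b],j["xyz"]-i["xyz"],rcond=None)[0]
    p=i["xyz"]+a*s[0];q=j["xyz"]+b*s[1];return (p+q)/2,np.linalg.norm(p-q)
E
python3 - <<'E'
from h import *
I={n:dict(np.load(f"{n}0.npz")) for n in("scene","top")}
for c in("blue","yellow"):
    M={}
    for n,i in I.items():
        k=big(mask(i,c)); hull=cv2.convexHull(k)
        f=np.zeros((400,640),np.uint8);cv2.drawContours(f,[hull],-1,255,-1)
        f=cv2.erode(f,np.ones((3,3)))
        dark=((i["pixels"].max(2)<60)&(f>0)).astype(np.uint8)
        kk=big(dark);m=cv2.moments(kk);M[n]=(m["m10"]/m["m00"],m["m01"]/m["m00"])
        P=onplane(i,hull[:,0],.07)[:,:2].astype(np.float32)
        r=cv2.minAreaRect(P)
        print(c,n,"mark px",np.round(M[n],1),cv2.contourArea(kk),"mark xyz",onplane(i,M[n],.07)[0].round(4),"rect",np.round(r[0],4),np.round(r[1],4),round(r[2],1))
        x=np.array(M[n]).round().astype(int);print(" depth",i["z_map"][x[1],x[0]], (.07-i["xyz"][2])/rays(i,M[n])[0][2])
    print(c,"tri",tri(I["scene"],M["scene"],I["top"],M["top"]))
i=I["top"]
for n,uv,z in(("bottle",(315,121),.1),("spool",(365,134),.038),("cap",(314,256),.029),("sd handle top",(348,265),.011),("sd end",(377,340),.011),("sd mid",(361,305),.011)):print(n,onplane(i,uv,z)[0].round(3))
E
```

```text
Traceback (most recent call last):
  File "h.py", line 14, in big
    return max(cv2.findContours(m,cv2.RETR_EXTERNAL,cv2.CHAIN_APPROX_NONE)[0],key=cv2.contourArea)
ValueError: max() iterable argument is empty
```

```bash
python3 - <<'E'
from h import *
I={n:dict(np.load(f"{n}0.npz")) for n in("scene","top")}
for c in("blue","yellow"):
    M={}
    for n,i in I.items():
        k=big(mask(i,c)); hull=cv2.convexHull(k)
        f=np.zeros((400,640),np.uint8);cv2.drawContours(f,[hull],-1,255,-1)
        f=cv2.erode(f,np.ones((5,5)));g=i["pixels"].max(2)
        dark=((g<np.median(g[f>0])*.55)&(f>0)).astype(np.uint8)
        kk=big(dark);m=cv2.moments(cv2.convexHull(kk));M[n]=(m["m10"]/m["m00"],m["m01"]/m["m00"])
        P=onplane(i,hull[:,0],.07)[:,:2].astype(np.float32)
        r=cv2.minAreaRect(P)
        print(c,n,"mark px",np.round(M[n],1),cv2.contourArea(kk),"mark xyz",onplane(i,M[n],.07)[0].round(4),"rect",np.round(r[0],4),np.round(r[1],4),round(r[2],1))
        x=np.array(M[n]).round().astype(int);print(" depth",i["z_map"][x[1],x[0]], (.07-i["xyz"][2])/rays(i,M[n])[0][2])
    print(c,"tri",tri(I["scene"],M["scene"],I["top"],M["top"]))
i=I["top"]
for n,uv,z in(("bottle",(315,121),.1),("spool",(365,134),.038),("cap",(314,256),.029),("sd handle top",(348,265),.011),("sd end",(377,340),.011),("sd mid",(361,305),.011)):print(n,onplane(i,uv,z)[0].round(3))
E
```

```text
blue scene mark px [362.  192.4] 26.0 mark xyz [ 0.4744 -0.2792  0.07  ] rect [ 0.5    -0.2997] [0.1185 0.1238] 50.6
 depth 0.92124695 0.9206357285263884
blue top mark px [348.5 220.1] 41.0 mark xyz [ 0.4724 -0.2754  0.07  ] rect [ 0.5028 -0.3009] [0.1194 0.1144] 50.6
 depth 0.88182634 0.8801882022285332
blue tri (array([ 0.47146258, -0.27525714,  0.07440898]), np.float64(0.00038888861953382994))Traceback (most recent call last):
  File "<stdin>", line 10, in <module>
  File "h.py", line 14, in big
    return max(cv2.findContours(m,cv2.RETR_EXTERNAL,cv2.CHAIN_APPROX_NONE)[0],key=cv2.contourArea)
ValueError: max() iterable argument is empty
```

```bash
python3 - <<'E'
from h import *
I={n:dict(np.load(f"{n}0.npz")) for n in("scene","top")}
vv,uu=np.mgrid[0:400,0:640];uv=np.c_[uu.ravel(),vv.ravel()]
for n,i in I.items():
    z=i["z_map"].ravel();P=i["xyz"]+rays(i,uv)*z[:,None];P=P[z>0]
    # things higher than 0.12 within 0.22 m of path start->mark, and near the case
    a=np.array([.207,-.59]);b=np.array([.472,-.276]);t=np.clip((P[:,:2]-a)@(b-a)/((b-a)@(b-a)),0,1)
    d=np.linalg.norm(P[:,:2]-a-t[:,None]*(b-a),axis=1)
    q=P[(d<.2)&(P[:,2]>.1)]
    if len(q):
        c=np.unique(np.round(q/.05)*.05,axis=0,return_counts=True);print(n,[(x.round(2).tolist(),int(k)) for x,k in zip(*c) if k>25])
i=I["top"]
for n,uv,z in(("bottle",(315,121),.1),("spool",(365,134),.038),("cap",(314,256),.029)):print(n,onplane(i,uv,z)[0].round(3))
from cell import arm
s=arm.observe();Rt=R.from_rotvec(s["ee_rot"]);print(Rt.as_matrix().round(3))
psi=np.deg2rad(140.6);x=np.array([np.cos(psi),np.sin(psi),0]);z=np.array([0,0,-1.]);G=R.from_matrix(np.c_[x,np.cross(z,x),z])
print("turn in tool",(Rt.inv()*G).as_rotvec().round(3))
print("shift in tool",Rt.inv().apply(np.array([.472,-.276,.19])-s["position"]).round(4))
E
```

```text
scene [([0.15, -0.55, 0.25], 26), ([0.15, -0.55, 0.35], 102), ([0.15, -0.5, 0.3], 427), ([0.15, -0.5, 0.35], 238), ([0.2, -0.75, 0.1], 70), ([0.2, -0.55, 0.25], 301), ([0.2, -0.55, 0.3], 57), ([0.2, -0.55, 0.35], 893), ([0.2, -0.55, 0.4], 713), ([0.2, -0.55, 0.45], 144), ([0.2, -0.5, 0.3], 492), ([0.2, -0.5, 0.35], 413), ([0.25, -0.7, 0.1], 252), ([0.25, -0.7, 0.15], 38), ([0.25, -0.65, 0.3], 135), ([0.25, -0.65, 0.35], 127), ([0.25, -0.6, 0.3], 112), ([0.25, -0.6, 0.35], 60), ([0.25, -0.6, 0.4], 37), ([0.25, -0.55, 0.4], 149), ([0.25, -0.55, 0.45], 193), ([0.3, -0.7, 0.1], 155), ([0.3, -0.7, 0.15], 26), ([0.3, -0.65, 0.1], 44), ([0.35, -0.7, 0.1], 26), ([0.35, -0.65, 0.1], 32), ([0.4, -0.65, 0.1], 141), ([0.4, -0.65, 0.15], 292), ([0.4, -0.65, 0.2], 318), ([0.4, -0.65, 0.25], 342), ([0.4, -0.65, 0.3], 33), ([0.4, -0.6, 0.1], 82), ([0.4, -0.6, 0.15], 189), ([0.4, -0.6, 0.2], 220), ([0.4, -0.6, 0.25], 358), ([0.4, -0.6, 0.3], 26), ([0.4, -0.55, 0.1], 77), ([0.4, -0.55, 0.15], 172), ([0.4, -0.55, 0.2], 198), ([0.4, -0.55, 0.25], 93), ([0.45, -0.6, 0.1], 97), ([0.45, -0.6, 0.15], 234), 
[... 699 characters left out ...]
5, 0.1], 65), ([0.4, -0.65, 0.15], 143), ([0.4, -0.65, 0.2], 161), ([0.4, -0.65, 0.25], 216), ([0.4, -0.65, 0.3], 28), ([0.4, -0.6, 0.1], 30), ([0.4, -0.6, 0.15], 77), ([0.4, -0.6, 0.2], 134), ([0.4, -0.6, 0.25], 376), ([0.4, -0.55, 0.1], 42), ([0.4, -0.55, 0.15], 109), ([0.4, -0.55, 0.2], 129), ([0.4, -0.55, 0.25], 101), ([0.45, -0.6, 0.1], 88), ([0.45, -0.6, 0.15], 202), ([0.45, -0.6, 0.2], 230), ([0.45, -0.6, 0.25], 434), ([0.45, -0.6, 0.3], 28)]
bottle [ 0.679 -0.193  0.1  ]
spool [ 0.679 -0.307  0.038]
cap [ 0.396 -0.206  0.029]
[[ 0.944  0.33  -0.001]
 [ 0.33  -0.944  0.001]
 [-0.    -0.001 -1.   ]]
turn in tool [-1.000e-03 -1.000e-03 -2.117e+00]
shift in tool [ 0.3543 -0.208   0.0553]
```

Request:
arm_command:
  targets:
    - [[0.0285,-0.045,-0.006,0,0,0],[0.0285,-0.045,-0.006,0,0,0],[0.0285,-0.045,-0.006,0,0,0],[0.0285,-0.045,-0.006,0,0,0],[0.0285,-0.045,-0.006,0,0,0],[0,0,0,0,0,-0.18],[0,0,0,0,0,-0.18],[0,0,0,0,0,-0.18],[0,0,0,0,0,-0.18],[0,0,0,0,0,-0.18]]
  jaw: 0
  newtons: 10

```text
clock: 1.35
position: [0.2665, -0.3303, 0.2755]
ee_rot: [-2.554, -1.828, 0.0]
force: [-0.2, -1.1, -0.3]
width: 0.012
gripper_force: 0.0
```

Request:
arm_command:
  targets:
    - [[0,0,0,0,0,-0.174],[0,0,0,0,0,-0.174],[0,0,0,0,0,-0.174],[0,0,0,0,0,-0.174],[0,0,0,0,0,-0.174],[0,0,0,0,0,-0.174],[0,0,0,0,0,-0.174],[0,0,0,0,0,0]]

```text
clock: 2.35
position: [0.2665, -0.3303, 0.2755]
ee_rot: [-1.059, -2.957, -0.0]
force: [0.1, -0.0, -0.3]
width: 0.006
gripper_force: 0.0
```

Request:
arm_command:
  targets:
    - [[-0.0249,0.0345,0.013,0,0,0],[-0.0249,0.0345,0.013,0,0,0],[-0.0249,0.0345,0.013,0,0,0],[-0.0249,0.0345,0.013,0,0,0],[-0.0249,0.0345,0.013,0,0,0],[0,0,0,0,0,0],[0,0,0,0,0,0]]

```text
clock: 3.22
position: [0.4716, -0.2762, 0.2104]
ee_rot: [-1.061, -2.956, 0.0]
force: [-0.2, -0.2, 1.6]
width: 0.003
gripper_force: 0.0
```

```bash
python3 - <<'E'
from h import *
from cell import arm
s=arm.observe();i=arm.get_image("wrist")
cv2.imwrite("pics/w1.png",i["pixels"][:,:,::-1]);np.savez("w1.npz",pos=s["position"],rot=s["ee_rot"],**i)
print(s["position"].round(4),i["T_tool_cam"].round(3),i["fx"],i["cx"],i["cy"],s["joints"].round(2))
E
```

```text
[ 0.4716 -0.2762  0.2104] [[-0.    -0.967 -0.255  0.068]
 [ 1.    -0.     0.    -0.001]
 [-0.    -0.255  0.967 -0.139]
 [ 0.     0.     0.     1.   ]] 309.70691628693146 316.40031619149346 197.91548343636015 [ 0.68  0.37 -0.33  1.79  0.14  1.01  1.18]
```

View pics/w1.png

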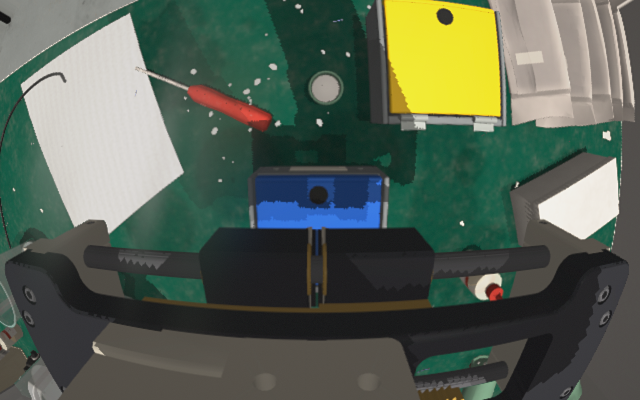

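The wrist view shows the blue lid straight ahead, with its mark at (318,195). The closed fingers are centred on column 316.

```bash
python3 - <<'E'
from h import *
i=dict(np.load("w1.npz"))
def wplane(uv,z):
    d=np.array(uv,float)-[i["cx"],i["cy"]];r=np.hypot(*d);t=r/i["fx"]
    c=np.r_[d/r*np.sin(t),np.cos(t)]
    T=i["T_tool_cam"];Rt=R.from_rotvec(i["rot"]);o=Rt.apply(T[:3,3])+i["pos"];w=Rt.apply(T[:3,:3]@c)
    return o+w*(z-o[2])/w[2]
g=i["pixels"].max(2)[180:210,300:336];k=big((g<60).astype(np.uint8));m=cv2.moments(k)
c=(300+m["m10"]/m["m00"],180+m["m01"]/m["m00"]);print(c,cv2.contourArea(k))
p=wplane(c,.07);print(p,R.from_rotvec(i["rot"]).inv().apply(p-i["pos"]).round(4))
hsv=mask(i,"blue");k=big(hsv);print(cv2.boundingRect(k))
for uv in((256,173),(384,173)):print(wplane(uv,.07).round(4))
print("zmap",i["z_map"][195,318])
E
```

```text
(318.06710914454277, 194.94911504424778) 226.0
[ 0.47394266 -0.2769551   0.07      ] [-0.0024  0.001   0.1404]
(256, 175, 126, 56)
[ 0.421 -0.308  0.07 ]
[ 0.4967 -0.2162  0.07  ]
zmap 0.28821528
```

Request:
arm_command:
  targets:
    - [[-0.001,0.001,0.04,0,0,0],[0,0,0.04,0,0,0],[0,0,0.034,0,0,0],[0,0,0,0,0,0],[0,0,0,0,0,0]]

```text
clock: 3.9
position: [0.474, -0.2767, 0.0982]
ee_rot: [1.06, 2.956, -0.001]
force: [0.0, -0.2, 0.1]
width: 0.005
gripper_force: 0.0
```

Request:
arm_command:
  targets:
    - [[0,0,0.003,0,0,0],[0,0,0.003,0,0,0],[0,0,0.002,0,0,0],[0,0,0,0,0,0]]

```text
clock: 4.4
position: [0.474, -0.2761, 0.0889]
ee_rot: [1.058, 2.958, -0.0]
force: [-0.7, 0.2, 2.6]
width: 0.006
gripper_force: 1.3
```

Request:
arm_command:
  targets:
    - [[0,0,0.001,0,0,0],[0,0,0.001,0,0,0],[0,0,0,0,0,0]]

```text
clock: 4.78
position: [0.474, -0.2761, 0.0869]
ee_rot: [1.058, 2.958, -0.0]
force: [-0.9, -1.1, 4.3]
width: 0.006
gripper_force: 2.1
```

Request:
arm_command:
  targets:
    - [[0,0,0.001,0,0,0],[0,0,0,0,0,0]]

```text
clock: 5.03
position: [0.474, -0.2761, 0.0859]
ee_rot: [1.058, 2.957, -0.0]
force: [1.0, -1.9, 4.5]
width: 0.008
gripper_force: 2.1
```

Request:
arm_command:
  targets:
    - [[0,0,0.001,0,0,0],[0,0,0,0,0,0]]

```text
clock: 5.28
position: [0.4741, -0.2761, 0.0848]
ee_rot: [1.058, 2.957, -0.0]
force: [0.9, -2.4, 4.4]
width: 0.006
gripper_force: 2.1
```

Request:
arm_command:
  targets:
    - [[0,0,0.0008,0,0,0],[0,0,0,0,0,0]]

```text
clock: 5.52
position: [0.4741, -0.2761, 0.0841]
ee_rot: [1.058, 2.957, -0.0]
force: [1.0, -2.1, 4.0]
width: 0.006
gripper_force: 2.5
```

Request:
arm_command:
  targets:
    - [[0.01,0,-0.05,0,0,0],[0.03,0,-0.05,0,0,0],[0.03,0,-0.04,0,0,0],[0,0,0,0,0,0],[0,0,0,0,0,0],[0,0,0,0,0,0]]

```text
clock: 6.28
position: [0.4192, -0.2315, 0.2226]
ee_rot: [-1.057, -2.956, -0.001]
force: [-0.1, -1.3, 0.2]
width: 0.001
gripper_force: 0.0
```

```bash
python3 - <<'E'
from h import *
from cell import arm
i=arm.get_image("scene");j=arm.get_image("wrist")
cv2.imwrite("pics/s2.png",np.hstack([i["pixels"][100:300,200:500],j["pixels"][100:300,170:470]])[:,:,::-1])
E
```

```text
(no output)
```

View pics/s2.png

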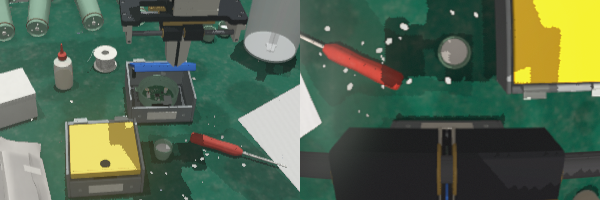

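The catch has released and the blue lid stands ajar. The interior shows at about (160,90) in the left half of the picture. The yellow lid is still shut.

Request:
arm_command:
  targets:
    - [[0,0,0.04,0,0,0],[0,0,0.04,0,0,0],[0,0,0.018,0,0,0],[-0.02,0,0,0,0,0],[-0.02,0,0,0,0,0],[0,0,0,0,0,0],[0,0,0,0,0,0]]

```text
clock: 7.25
position: [0.4498, -0.2563, 0.1253]
ee_rot: [-1.057, -2.957, -0.001]
force: [-0.6, -0.8, -0.2]
width: 0.001
gripper_force: 0.0
```

```bash
python3 - <<'E'
from h import *
from cell import arm
i=arm.get_image("scene")
cv2.imwrite("pics/s3.png",cv2.resize(i["pixels"][110:250,270:450],None,fx=4,fy=4)[:,:,::-1])
s=arm.observe();d=s["position"]-[.551,-.3406,0];print("u,v",d[:2]@[.773,-.635],d[:2]@[.635,.773],s["position"],s["force"])
E
```

```text
u,v -0.13179573589942173 0.0009238722329714498 [ 0.44978487 -0.25625915  0.12546692] [-0.06879246  0.53658684  0.85008756]
```

View pics/s3.png

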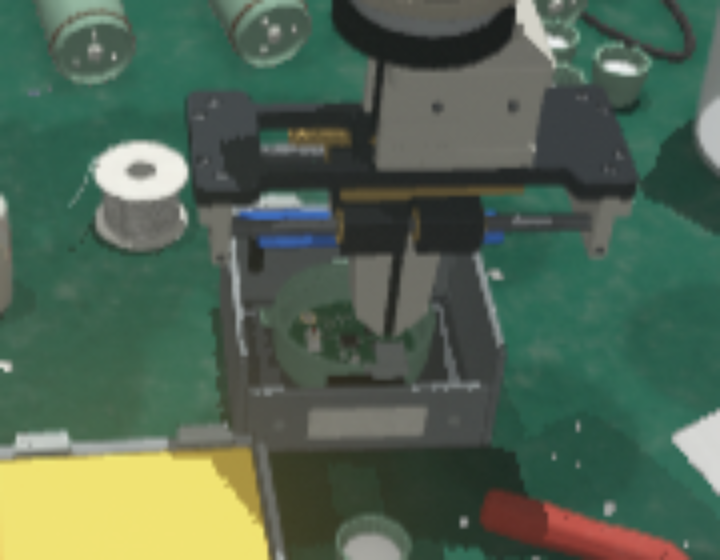

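The fingers hang in front of the ajar lid, with their tips near (390,325) in the crop and nothing in contact yet.

Request:
arm_command:
  targets:
    - [[-0.009,0,-0.001,0,0,0],[-0.007,0,-0.002,0,0,0],[-0.006,0,-0.005,0,0,0],[-0.006,0,-0.005,0,0,0],[-0.006,0,-0.005,0,0,0],[-0.006,0,-0.005,0,0,0]]

```text
clock: 8.05
position: [0.4819, -0.2826, 0.1493]
ee_rot: [1.058, 2.958, -0.0]
force: [-0.9, 1.4, 1.2]
width: 0.007
gripper_force: 1.0
```

Request:
arm_command:
  targets:
    - [[-0.006,0,-0.005,0,0,0],[-0.006,0,-0.005,0,0,0],[-0.006,0,-0.004,0,0,0],[-0.006,0,-0.003,0,0,0],[-0.006,0,-0.003,0,0,0],[-0.006,0,-0.003,0,0,0]]

```text
clock: 8.8
position: [0.5096, -0.3053, 0.1721]
ee_rot: [1.058, 2.958, -0.0]
force: [-1.2, -0.5, -0.2]
width: 0.002
gripper_force: 0.6
```

Request:
arm_command:
  targets:
    - [[-0.006,0,-0.003,0,0,0],[-0.006,0,-0.002,0,0,0],[-0.006,0,-0.002,0,0,0],[-0.006,0,-0.002,0,0,0],[-0.004,0,0,0,0,0],[0,0,0,0,0,0]]

```text
clock: 9.55
position: [0.5312, -0.323, 0.1808]
ee_rot: [1.058, 2.958, -0.0]
force: [-0.7, -2.0, -0.5]
width: 0.01
gripper_force: 0.0
```

```bash
python3 - <<'E'
from h import *
from cell import arm
i=arm.get_image("scene")
cv2.imwrite("pics/s4.png",cv2.resize(i["pixels"][90:250,270:450],None,fx=3,fy=3)[:,:,::-1])
s=arm.observe();d=s["position"]-[.551,-.3406,0];print("u,v",d[:2]@[.773,-.635],d[:2]@[.635,.773],s["position"],s["force"])
E
```

```text
u,v -0.026720433332718306 0.0010374158632244078 [ 0.53101893 -0.32284399  0.18083025] [ 0.52150389  0.61736675 -0.05204401]
```

View pics/s4.png

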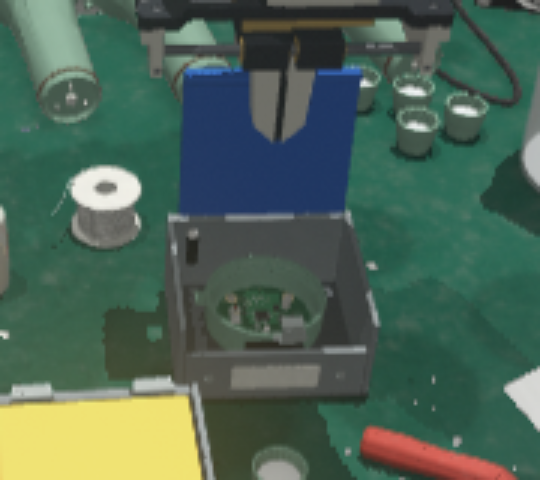

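The blue lid now stands upright. Next I withdraw the fingers and check that it stays open.

Request:
arm_command:
  targets:
    - [[0.015,0,0,0,0,0],[0.03,0,0,0,0,0],[0.03,0,-0.01,0,0,0],[0.01,0,-0.05,0,0,0],[0,0,-0.05,0,0,0],[0,0,0,0,0,0],[0,0,0,0,0,0],[0,0,0,0,0,0],[0,0,0,0,0,0]]

```text
clock: 10.72
position: [0.4648, -0.2688, 0.2898]
ee_rot: [-1.057, -2.956, -0.001]
force: [0.5, -0.2, -0.5]
width: 0.008
gripper_force: 0.0
```

```bash
python3 - <<'E'
from h import *
from cell import arm
i=arm.get_image("scene")
cv2.imwrite("pics/s5.png",i["pixels"][:,:,::-1])
s=arm.observe();print(s["clock"],s["position"],s["force"])
E
```

```text
10.775 [ 0.46491467 -0.26876524  0.28999795] [-0.16680713  0.5669782   0.0166757 ]
```

View pics/s5.png

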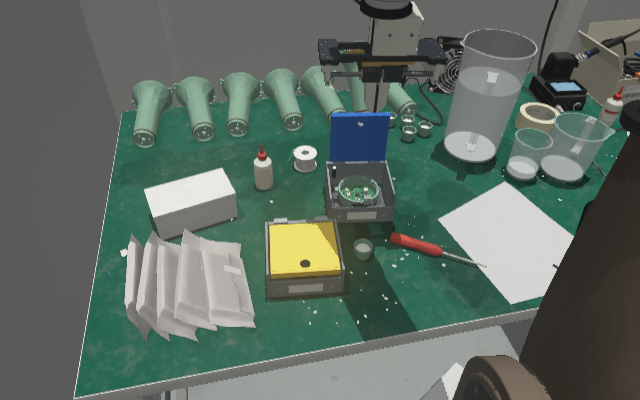

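The blue lid stays upright at (358,137), the yellow lid is shut, and nothing else has moved.

```bash
python3 -c "
from cell import arm
print(arm.sign_off())"
```

```text
the job is handed in; nothing more can be done
None
```

The blue case is open with its lid standing upright on its own, the yellow lid is still shut, nothing else was visibly disturbed, and the job was handed in at about 11 s.

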